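# Show the round-topped key tag to the house camera

### The arm

A 7-joint arm with a two-finger parallel gripper is mounted at the origin on the work surface. World frame = base frame: x ahead of the robot, y to its left, z up, the work surface at z = 0. Lengths are in mm, angles in degrees, forces in N, time in s.
With the tool pointing down it reaches from about 400 to 750 mm from the base axis. Payload 19.5 kg.
Tool frame: the origin (TCP) lies at the very end of the fingers, on their centre line; the grasp point (between the pads) lies 19 mm behind it (robot.grip_point_offset is the distance from the TCP to the grasp point, in mm); y points along the fingers, x is the direction in which the jaws open and shut, and the axes are right-handed (so a half turn about y gives the same grasp; the last joint's range is limited). The gripper opens to 85 mm and grips with 20 to 120 N. Pads are 22 mm wide; open, the fingers measure 114 mm over their backs; the gripper's body (76 mm by 85 mm) begins 54 mm behind the grasp point. The pads swing forward as they close: fully open they stand 13 mm farther back than shut.
Start: joints at [60.865, 40.479, -1.581, 85.061, 1.261, 54.483, -4.326], TCP at [258.757, -513.459, 231.268] pointing down, gripper open.
Joint ranges: [-155.06, 155.06], [-18.47, 123.98], [-90, 86.84], [0, 140.48], [-83.41, 263.41], [0, 116], [-161.91, 161.91]. Speed limits (degrees/s): [108.29, 108.29, 147.25, 147.25, 172.46, 172.46, 172.46].

### API

Orientations are given as a 3x3 rotation matrix whose columns are the frame's x, y, z axes.
In Python, from station import robot, cams, ticket gives the robot as it stands.
- The arm moves only by the tool apply_moves, never from a script. Its argument "series" is a list of rows, each an object with "jaw": the opening, from 0 (shut) to 1 (fully open); "delta_pos": the shift along the tool's x, y, z in mm, a list of three; "yaw": the turn about the tool's y in degrees. In form: [{"jaw": jaw, "delta_pos": [x, y, z], "yaw": yaw}, ...]. A call has exactly 8 rows; each row shifts and turns the commanded pose from where the row before left it, along the tool's axes as they then stand; what a row does not reach is not made up. A row lasts 1/8 s, in which the tool goes at most 62.5 mm and 10.7 degrees, less where a joint would pass 70% of its speed; a pose out of reach is approached as far as the arm can. A call with a gripper value outside its range is refused whole. The fingers move at their own pace and stop on an object; "newtons" is the grip in N (left out, the last holds). Time passes only in rows, so rows that do not move let the fingers close, or fill a call up. It gives the time, the measured TCP pose, the force and the opening at its end, in the units of the state.
- robot.get_obs(): the state, without advancing time (a new reading comes with each control period).
- cams.camera(name): name is "scene" or "top" or "wrist"; returns a dict with "image" (420x560x3 uint8, blue, green, red), "range_z" (420x560 float32, mm along the optical axis (not along the pixel's ray), 0 where there is no reading), "fx", "fy", "cx", "cy" (pixels), "world_from_camera" (4x4, takes a point from camera to world coordinates). Camera axes: x right, y down, z forward; pixel columns grow to the right and rows downward; lengths in mm; the calibration is good to about 2 mm. A picture is of the moment at which its call begins.
- ticket.sign_off(): hands the job in, once; it reports no verdict.
The state is a dict: "time_s": time; "qpos": joint angles; "qvel": joint speeds; "joint_torque": joint torques, N m; "tool_pos": TCP position; "tool_rot": TCP orientation; "force": force on the tool from outside, world axes, zero at the start; "wrist_torque": the same for the moment, N m; "finger_gap": finger opening in mm.
Only numpy, scipy, OpenCV 4.12 (cv2) and the standard library are available. Lean on these libraries where they do the work, as an engineer would, in place of code of your own. Each camera call takes 0.05 s, during which the arm holds its last target. There are 200 camera calls.

### The job

Someone away from home wants to see, through the little white camera on the windowsill, which key is on the round-topped key tag. Draw that tag up out of the key rack and hold it up to the camera, round end up, key side square to the lens and centred in its view, with the middle of the tag about 15 cm in front of the lens. Finish while still holding it there, quite still, with nothing else supporting it; leave the other two tags standing in the rack and do not disturb the camera or the other things on the sill.

Things in the scene. Friction and masses are not known exactly. Their poses are not given: they have to be found in the camera images.
- tag_round: Plywood key tag standing in a rack slot, 10 mm thick (its x), 101 mm tall: a 50 mm wide board topped by a flat disc of 62 mm diameter, same thickness, centred 70 mm above the foot. A flat brass key shows on its +x face (key side), 22 to 60 mm above the foot, 3 mm proud (look only, no obstacle). 35 to 70 g. Origin: centre of the foot; z up to the top, y across. This is the tag to show.
- tag_mid (a point): The middle of the round-topped tag: on its centre line, 50 mm above its foot, mid-thickness. Same axes as the tag (x out of the key side, y across the width, z to the round end).
- tag_square: Plywood key tag standing in a rack slot, 10 mm thick (its x), 50 mm wide, 88 mm tall with a straight, square-cornered top. A flat brass key shows on its +x face (key side), 22 to 60 mm above the foot, 3 mm proud (look only, no obstacle). 35 to 70 g. Origin: centre of the foot; z up to the top, y across. To be left in the rack.
- tag_gable: Plywood key tag standing in a rack slot, 10 mm thick (its x), 50 mm wide, 100 mm tall, with a pointed gable top like a house. A flat brass key shows on its +x face (key side), 22 to 60 mm above the foot, 3 mm proud (look only, no obstacle). 35 to 70 g. Origin: centre of the foot; z up to the top, y across. To be left in the rack.
- rack: Fixed wooden key rack, 50 (x) by 270 (y) by 28 mm high, three slots 20 mm deep at y = -90, 0, +90 mm, each about 12 by 53 mm, long side along y. A tag stands loosely in each (about 1 mm play a side), in any order, foot 8 mm above the sill, key side towards the rack's +x. Origin: centre of the underside.
- camera: White house camera: fixed round foot of 90 mm diameter, 18 mm post, thin mast and 64 mm ball head. The head's height and downward tilt differ each time and stay as set unless pushed. Origin: centre of the foot's underside. It looks towards its -x, the robot's side.
- lens (a point): Centre of the lens, on the front of the camera's black 40 mm snout, 34 mm from the ball's centre, 0.25 to 0.32 m above the sill. It looks along its own -x, 0.15 to 0.5 rad below level; y is level across the picture, z up in the picture. A tag shown squarely, key side to the lens and round end up, has its axes parallel to these.
- mug: Blue enamel mug, 82 mm diameter, 88 mm high, handle at its +y, with pens standing up to about 155 mm. Bystander. Origin: centre of the underside.
- case: Black hard glasses case, 62 by 160 (along y) by 40 mm high, between rack and camera. Bystander. Origin: centre of the underside.
- clip: Grey plastic spring clip lying flat, 26 by 70 (along y) by 24 mm high. Bystander. Origin: centre of the underside.
- key_peg: Fixed upright wooden peg, 16 mm diameter, 89 mm high, on an 80 mm square foot, with a steel key ring round it. Bystander. Origin: centre of the underside.
- phone_stand: Orange silicone phone stand, empty, 85 by 75 by 110 mm high. Bystander. Origin: centre of the underside.
- plant: Small plant in a terracotta pot, 116 mm diameter, pot 100 mm high, leaves to 170 mm. Bystander. Origin: centre of the underside.
- torch: Dark metal torch lying along its y, 135 mm long, 42 mm at the head. Bystander. Origin: under its middle, at the height of the sill.

How it is judged:
By the outcome, as a careful person would: the job done as asked, in the order asked, and still so for the second after the job is handed in, while the arm keeps its last pose, push and grip.
It also fails if it takes over 35 s, if anything falls off the work surface, if the arm or the gripper's body presses on something with over 40 N, if the wrist force passes 120 N, or if a joint passes its speed limit or range.

## Working session

There is one attempt and no reset: what is moved stays moved. The work goes in short steps, Python scripts to look and compute and a tool call to move; the robot and the scene stay as the last step left them, time stands still between calls to the robot, and variables do not carry over. Pictures are saved under pics/ and viewed, about 8 in all and at most 12, crops included, and the job is handed in when it is done.

Besides the shell and the picture viewer there is one more tool, called after "Emit:" in YAML: its name, and indented under it one key for each argument. apply_moves: Moves the arm, as the interface text tells. Its arguments: {"type":"object","properties":{"series":{"type":"array","items":{"type":"object","properties":{"jaw":{"type":"number"},"delta_pos":{"type":"array","items":{"type":"number"}},"yaw":{"type":"number"}}}},"newtons":{"type":"number"}},"required":["series"]}

```bash
ls; mkdir -p pics; python3 - <<'E'
from station import robot,cams
import cv2,numpy as np
np.set_printoptions(precision=3,suppress=True)
o=robot.get_obs();print(o['time_s'],o['tool_pos'],o['tool_rot'],o['force'],o['finger_gap'])
for n in('scene','top'):
    c=cams.camera(n);cv2.imwrite(f'pics/{n}0.png',c['image']);np.savez(f'{n}0.npz',**c)
    print(n,c['fx'],c['cx'],c['cy'],c['world_from_camera'])
E
```

```text
pics
0.0 [ 258.659 -513.255  230.862] [[ 0.45  -0.     0.893]
 [-0.893  0.001  0.45 ]
 [-0.001 -1.    -0.   ]] [ 0.156  0.143 -0.459] 85.39755492614528
scene 441.00465481311164 273.28328644248353 206.18050902226452 [[  -0.3      0.501   -0.812 1520.284]
 [   0.954    0.167   -0.25   336.972]
 [   0.011   -0.849   -0.528  804.411]
 [   0.       0.       0.       1.   ]]
top 454.8891316989181 277.2419368368771 207.89878913142869 [[   0.012   -0.989    0.144  348.509]
 [  -1.      -0.012   -0.002   57.214]
 [   0.003   -0.144   -0.99  1500.254]
 [   0.       0.       0.       1.   ]]
```

View pics/scene0.png

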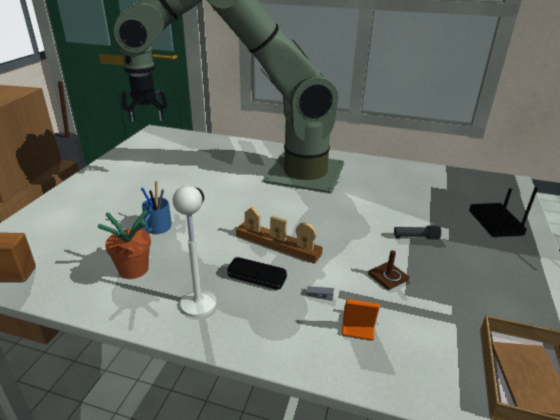

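View pics/top0.png

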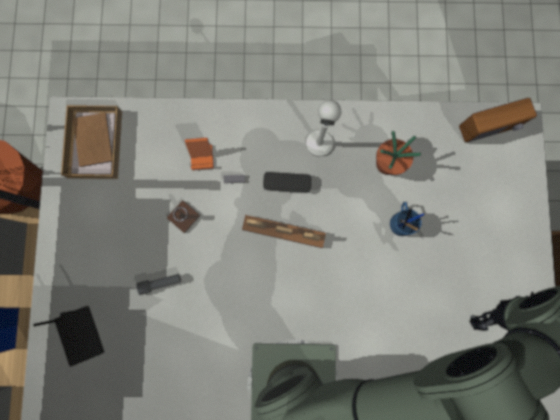

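Top view: camera foot (320,143), ball (330,112), snout (326,121). Rack runs from (245,222) to (325,240). The scene view puts the round tag at (305,236), the +y end of the rack, with square in the middle and gable at -y.

```bash
cat > h.py <<'E'
import numpy as np,cv2
np.set_printoptions(precision=1,suppress=True)
def cloud(c):
    d=c['range_z'];v,u=np.indices(d.shape)
    P=np.stack([(u-c['cx'])/c['fx']*d,(v-c['cy'])/c['fy']*d,d],-1)
    T=c['world_from_camera'];W=P@T[:3,:3].T+T[:3,3];W[d==0]=np.nan
    return W
def px(c,p):
    T=c['world_from_camera'];q=(np.asarray(p)-T[:3,3])@T[:3,:3]
    return q[...,0]/q[...,2]*c['fx']+c['cx'],q[...,1]/q[...,2]*c['fy']+c['cy']
def sphere(Q):
    from scipy.optimize import least_squares
    return least_squares(lambda s:np.linalg.norm(Q-s[:3],axis=1)-32,np.r_[np.median(Q,0)],loss='soft_l1').x
E
python3 - <<'E'
from h import *
C={n:np.load(n+'0.npz') for n in('scene','top')}
for n,(u0,u1,v0,v1) in dict(scene=(225,330,200,265),top=(235,335,205,255)).items():
    W=cloud(C[n])[v0:v1,u0:u1].reshape(-1,3);W=W[np.isfinite(W[:,0])]
    r=W[(W[:,2]>20)&(W[:,2]<32)];b=cv2.minAreaRect(r[:,:2].astype(np.float32));print(n,'rack',b,cv2.boxPoints(b))
    t=W[W[:,2]>55];
    _,l,c=cv2.kmeans(t[:,:2].astype(np.float32),3,None,(3,50,.1),5,cv2.KMEANS_PP_CENTERS)
    for i in range(3):
        q=t[l[:,0]==i];print(' tag',c[i],len(q),q.max(0),np.ptp(q,0))
    print(' sill z',np.median(W[W[:,2]<10][:,2]))
for n,(u0,u1,v0,v1) in dict(scene=(165,215,175,325),top=(295,350,95,165)).items():
    c=C[n];W=cloud(c)[v0:v1,u0:u1].reshape(-1,3);I=c['image'][v0:v1,u0:u1].reshape(-1,3).max(1)
    k=np.isfinite(W[:,0])&(W[:,2]>200);W2,I2=W[k],I[k]
    h=W2[I2>100];d=W2[I2<60];print(n,'n',len(h),len(d),'ball',sphere(h),'snout',d.mean(0) if len(d) else 0, h.min(0),h.max(0))
    f=W[(W[:,2]>4)&(W[:,2]<40)];
    if len(f):print(' foot',cv2.minEnclosingCircle(f[:,:2].astype(np.float32)),f.min(0),f.max(0))
def crop(n,u0,u1,v0,v1):return cv2.resize(C[n]['image'][v0:v1,u0:u1],(390,390*(v1-v0)//(u1-u0)),interpolation=cv2.INTER_CUBIC)
a=crop('scene',165,225,175,235);b=crop('top',300,360,90,150)
a2=crop('scene',225,335,200,270);b2=crop('top',235,345,200,270)
cv2.imwrite('pics/crop1.png',np.vstack([np.hstack([a,b])[:350],np.hstack([a2,b2])]))
E
```

```text
scene rack ((491.1413879394531, 34.94425964355469), (274.3144226074219, 58.16672134399414), 77.62158203125) [[ 433.3  -92.8]
 [ 490.1 -105.3]
 [ 549.   162.7]
 [ 492.1  175.1]]
 tag [514.3 125.1] 316 [524.2 154.5 111. ] [22.4 60.2 55.9]
 tag [476.5 -49.2] 205 [486.5 -26.3 107.3] [21.1 50.5 52.2]
 tag [494.9  36.9] 235 [504.6  61.6  99.5] [20.7 52.1 44.4]
 sill z -0.28580080809626907
top rack ((489.7893981933594, 33.27528381347656), (269.8525390625, 50.64738082885742), 77.7945556640625) [[ 436.5  -93.2]
 [ 486.  -104. ]
 [ 543.1  159.8]
 [ 493.6  170.5]]
 tag [469.6 -53. ] 73 [480.3 -29.8 110.1] [19.1 49.4 54.6]
 tag [506.8 120.6] 90 [517.8 149.6 110.8] [20.2 56.9 54.4]
 tag [488.2  34. ] 74 [497.   58.2 102.4] [17.  49.8 47.1]
 sill z 0.2663789391552882
scene n 768 11 ball [793.1 -82.1 306.6] snout [764.7 -61.2 313.4] [ 760.6 -107.9  200.2] [827.  -49.8 341.4]
 foot ((531.0158081054688, -203.76365661621094), 357.05145263671875) [ 203.3 -434.4    4. ] [846.  -21.6  39.9]
top n 416 11 ball [792.1 -84.2 308.1] snout [756.9 -80.9 317.6] [ 754.8 -115.4  200.2] [820.5 -52.7 344.6]
 foot ((835.7040405273438, -94.83821105957031), 142.17962646484375) [ 716.9 -187.6    4. ] [946.   -1.8  38. ]
```

View pics/crop1.png

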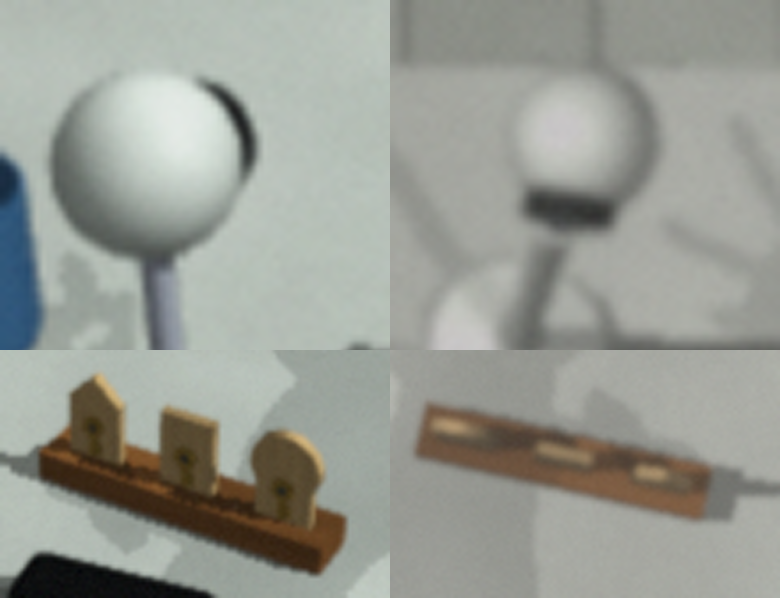

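The round tag sits at about (509, 122), and the rack is turned -12.2°. The ball centre is near (792.5, -83, 307). The lens direction still needs a closer look, for which I'll use the wrist camera. The tool always points down, so I'll grip the disc across y and tilt the tag between the pads by levering its foot in the slot.

Emit:
apply_moves:
  series:
    - {"jaw": 1, "delta_pos": [-20, 0, 22], "yaw": 0}
    - {"jaw": 1, "delta_pos": [-30, 0, 33], "yaw": 0}
    - {"jaw": 1, "delta_pos": [-30, 0, 33], "yaw": 0}
    - {"jaw": 1, "delta_pos": [-30, 0, 33], "yaw": 0}
    - {"jaw": 1, "delta_pos": [-30, 0, 33], "yaw": 0}
    - {"jaw": 1, "delta_pos": [-30, 0, 33], "yaw": 0}
    - {"jaw": 1, "delta_pos": [-30, 0, 33], "yaw": 0}
    - {"jaw": 1, "delta_pos": [-30, 0, 33], "yaw": 0}

```text
time_s: 1.1
tool_pos: [381.5, -192.8, 231.2]
tool_rot: [[0.45, -0.0, 0.893], [-0.893, 0.0, 0.45], [-0.0, -1.0, -0.0]]
force: [0.3, -0.3, 0.1]
finger_gap: 85.7
```

Emit:
apply_moves:
  series:
    - {"jaw": 1, "delta_pos": [-30, 0, 0], "yaw": 5}
    - {"jaw": 1, "delta_pos": [-30, 0, 0], "yaw": 5}
    - {"jaw": 1, "delta_pos": [-30, 0, 0], "yaw": 5}
    - {"jaw": 1, "delta_pos": [-30, 0, 0], "yaw": 5}
    - {"jaw": 1, "delta_pos": [-30, 0, 0], "yaw": 5}
    - {"jaw": 1, "delta_pos": [-30, 0, 0], "yaw": 5}
    - {"jaw": 1, "delta_pos": [-30, 0, 0], "yaw": 5}
    - {"jaw": 1, "delta_pos": [-30, 0, 0], "yaw": 4}

```text
time_s: 2.1
tool_pos: [343.3, 39.0, 231.3]
tool_rot: [[-0.215, -0.0, 0.977], [-0.977, 0.0, -0.215], [-0.0, -1.0, -0.0]]
force: [0.4, -0.2, 0.2]
finger_gap: 85.4
```

```bash
python3 - <<'E'
from station import robot,cams
from h import *
o=robot.get_obs();print(o['time_s'],o['tool_pos'],o['tool_rot']*1000,o['qpos'])
c=cams.camera('wrist');cv2.imwrite('pics/w1.png',c['image']);np.savez('w1.npz',**c);print(c['fx'],c['world_from_camera']*[[1000,1000,1000,1]])
print(px(c,[[760,-83,300],[509.5,122,78]]))
E
```

```text
2.1 [343.3  39.  231.3] [[ -214.7    -0.1   976.7]
 [ -976.7     0.1  -214.7]
 [   -0.1 -1000.     -0.2]] [-23.1  23.8  17.3 128.1 -14.   29.8 -97.3]
296.8670575450502 [[-214.9 -940.5 -263.3  409.8]
 [-976.6  206.5   59.3   23.9]
 [  -1.4  269.9 -962.9  373.5]
 [   0.     0.     0.     1. ]]
(array([-30.6, 150.9]), array([4170.1,   32.8]))
```

View pics/w1.png

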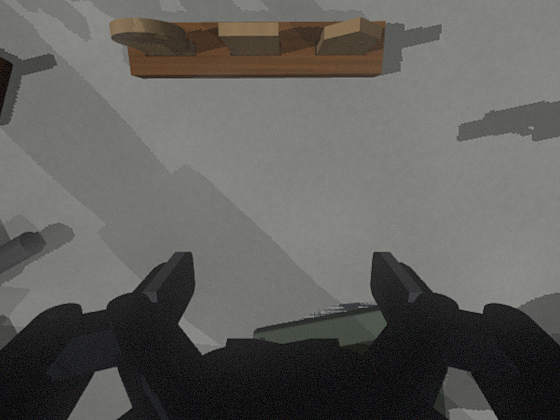

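The wrist view shows the rack with the round tag top-left at (150,35), square in the middle and gable on the right. The camera looks down past the fingers, so I'll turn the gripper sideways in front of the house camera to see its snout.

Emit:
apply_moves:
  series:
    - {"jaw": 1, "delta_pos": [4, -17, 39], "yaw": 0}
    - {"jaw": 1, "delta_pos": [4, -17, 39], "yaw": 0}
    - {"jaw": 1, "delta_pos": [4, -17, 39], "yaw": 0}
    - {"jaw": 1, "delta_pos": [4, -17, 39], "yaw": 0}
    - {"jaw": 1, "delta_pos": [4, -17, 39], "yaw": 0}
    - {"jaw": 1, "delta_pos": [4, -17, 39], "yaw": 0}
    - {"jaw": 1, "delta_pos": [4, -17, 39], "yaw": 0}
    - {"jaw": 1, "delta_pos": [4, -17, 39], "yaw": 0}

```text
time_s: 3.15
tool_pos: [641.0, -59.6, 367.0]
tool_rot: [[-0.212, -0.0, 0.977], [-0.977, 0.0, -0.212], [-0.0, -1.0, -0.0]]
force: [0.3, -0.2, 0.5]
finger_gap: 85.1
```

Emit:
apply_moves:
  series:
    - {"jaw": 1, "delta_pos": [0, 0, 0], "yaw": 9.7}
    - {"jaw": 1, "delta_pos": [0, 0, 0], "yaw": 9.7}
    - {"jaw": 1, "delta_pos": [0, 0, 0], "yaw": 9.7}
    - {"jaw": 1, "delta_pos": [0, 0, 0], "yaw": 9.7}
    - {"jaw": 1, "delta_pos": [0, 0, 0], "yaw": 9.7}
    - {"jaw": 1, "delta_pos": [0, 0, 0], "yaw": 9.7}
    - {"jaw": 1, "delta_pos": [0, 0, 0], "yaw": 9.7}
    - {"jaw": 1, "delta_pos": [0, 0, 0], "yaw": 9.7}

```text
time_s: 4.15
tool_pos: [640.0, -59.2, 366.3]
tool_rot: [[-1.0, -0.001, -0.003], [0.003, 0.0, -1.0], [0.001, -1.0, -0.0]]
force: [0.3, 0.6, 0.1]
finger_gap: 85.3
```

```bash
python3 - <<'E'
from station import robot,cams
from h import *
o=robot.get_obs();print(o['time_s'],o['tool_pos'],o['tool_rot']*1000,o['qpos'])
c=cams.camera('wrist');cv2.imwrite('pics/w2.png',c['image']);np.savez('w2.npz',**c)
print(px(c,[[760,-83,300],[792,-83,307]]))
E
```

```text
4.15 [640.  -59.2 366.3] [[-1000.     -0.6    -3. ]
 [    3.      0.3 -1000. ]
 [    0.6 -1000.     -0.3]] [  -9.9   46.3   37.9   52.1  -26.4   88.6 -161. ]
(array([114.4,  62.8]), array([187.1, 189.4]))
```

View pics/w2.png

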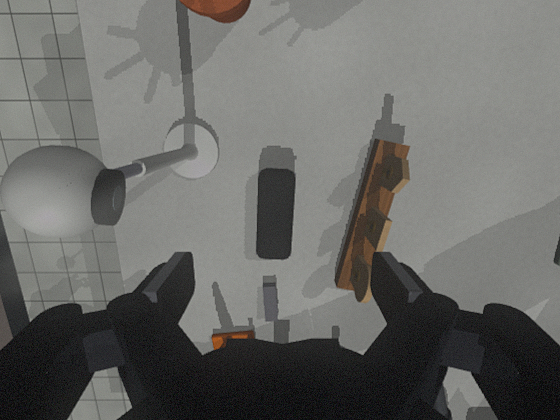

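The wrist view shows the ball centred near (57,190), the dark snout at (95–125, 170–225), and its front face around (117,197). I'll fit the sphere and the lens disc from depth.

```bash
python3 - <<'E'
from h import *
from scipy.optimize import least_squares
c=np.load('w2.npz');W=cloud(c);I=c['image'].max(2)
R=(slice(140,240),slice(0,130))
w=W[R].reshape(-1,3);i=I[R].reshape(-1);v,u=np.mgrid[140:240,0:130];u=u.ravel();v=v.ravel()
k=np.isfinite(w[:,0])&(w[:,2]>240)
h=w[k&(i>90)&(u<90)];s=sphere(h);print('ball',s,len(h),np.abs(np.linalg.norm(h-s,axis=1)-32).mean())
d=k&(i<75)&(u>85);D=w[d];print(len(D))
r=D-s
# cylinder-ish fit: each snout point lies on disc plane n.r=34 or on barrel radius 20
def res(p,full=False):
    n=np.array([-np.cos(p[0])*np.cos(p[1]),-np.cos(p[0])*np.sin(p[1]),-np.sin(p[0])])
    a=r@n;q=np.linalg.norm(r-np.outer(a,n),axis=1)
    e=np.where(np.abs(a-34)<np.abs(q-20),a-34,q-20)
    return (n,a,q,e) if full else e
for loss in('soft_l1',):
  for t0 in(.15,.3,.5):
    f=least_squares(res,[t0,0],loss=loss);n,a,q,e=res(f.x,True);print('tilt,yaw',np.degrees(f.x),f.x,f.cost,np.percentile(a,[2,50,98]),np.percentile(q,[50,98]))
F=D[(np.abs(a-34)<3)&(q<19)];m=F.mean(0);_,sv,V=np.linalg.svd(F-m);nn=V[2]*np.sign(-V[2][0]);print('plane',len(F),nn*1000,'tilt',np.degrees(np.arcsin(-nn[2])),'yaw',np.degrees(np.arctan2(-nn[1],-nn[0])),'dist',(m-s)@nn,sv[2]/len(F)**.5)
b=(q>18)&(a<32);print('barrel n',b.sum())
print('lens',s+34*n, 'centre scatter of rim')
ff=W[(W[...,2]>3)&(W[...,2]<12)&(I>110)];
T=W[100:190,150:230].reshape(-1,3);T=T[(T[:,2]>3.)&(T[:,2]<9)];print('foot',len(T),cv2.minEnclosingCircle(T[:,:2].astype(np.float32)) if len(T) else 0)
# mast points: colour-free by height
M=W[100:200,100:215].reshape(-1,3);M=M[(M[:,2]>30)&(M[:,2]<200)];print('mast',len(M),M[:,:2].mean(0) if len(M) else 0)
E
```

```text
ball [791.5 -81.4 307.6] 6813 0.46575043779941944
1107
tilt,yaw [ 10.3 -10.4] [ 0.2 -0.2] 251.1808301402355 [24.7 32.3 34.6] [19.6 21.4]
tilt,yaw [ 10.3 -10.4] [ 0.2 -0.2] 251.1808301402358 [24.7 32.3 34.6] [19.6 21.4]
tilt,yaw [ 10.3 -10.4] [ 0.2 -0.2] 251.18083014023557 [24.7 32.3 34.6] [19.6 21.4]
plane 404 [-968.5  176.5 -175.6] tilt 10.111388863816419 yaw -10.330871529748874 dist 34.08671940832756 0.39229659618083024
barrel n 533
lens [758.6 -75.4 301.5] centre scatter of rim
foot 80 ((783.7229614257812, -78.57746887207031), 52.36256790161133)
mast 761 [784.7 -83.1]
```

The snout fit and the plane fit agree: tilt 10.2°, yaw -10.3°, lens at about (759, -76, 301). So the tag middle should end at (614, -50, 275). I'll refine the tag's position from the close wrist clouds.

```bash
python3 - <<'E'
from h import *
for n,R in(('w1',(slice(10,90),slice(100,400))),('w2',(slice(120,310),slice(325,420)))):
    W=cloud(np.load(n+'.npz'))[R].reshape(-1,3);W=W[np.isfinite(W[:,0])]
    r=W[(W[:,2]>24)&(W[:,2]<32)];b=cv2.minAreaRect(r[:,:2].astype(np.float32));print(n,'rack',b, np.median(r[:,2]))
    ex=np.array([.977,-.212]);ey=np.array([.212,.977])
    t=W[(W[:,2]>38)];a=(t[:,:2]-[490.4,34])@np.stack([ex,ey],1)
    for lo,hi in((-135,-45),(-45,45),(45,135)):
        k=(a[:,1]>lo)&(a[:,1]<hi)
        if k.sum()>20:
            q=t[k];p=a[k];f=p[(q[:,2]<95)];print(k.sum(),'rackframe x pct',np.percentile(p[:,0],[2,25,50,75,98]),'y',np.percentile(p[:,1],[1,99]),'z max',np.percentile(q[:,2],99))
            if k.sum()>200:
                top=p[q[:,2]>np.percentile(q[:,2],98)-6];print('   top centre',top.mean(0),len(top))
E
```

```text
w1 rack ((488.62750244140625, 36.06621551513672), (270.5433349609375, 50.66852951049805), 77.86418914794922) 27.650816693729325
1686 rackframe x pct [-7.2 -6.9 -6.6 -1.9  2.7] y [-112.6  -63.3] z max 107.09214879007834
   top centre [ -2.2 -87.5] 259
1647 rackframe x pct [-7.4 -7.1 -6.8 -2.2  2.4] y [-23.1  26. ] z max 97.22984149193941
   top centre [-2.7  1.5] 894
2239 rackframe x pct [-7.6 -7.3 -7.  -2.4  2.4] y [ 60.8 118.9] z max 109.39395636012324
   top centre [-2.7 90.2] 680
w2 rack ((488.8782653808594, 37.4078369140625), (270.6504821777344, 51.45956039428711), 77.6865234375) 27.954605861758523
3104 rackframe x pct [ -4.8 112.3 123.2 124.9 126.5] y [-110.5  -59. ] z max 426.517085981678
   top centre [126.5 -80.2] 93
715 rackframe x pct [-7.  -0.6  2.4  2.8  5.8] y [-22.6  26.9] z max 97.40441856452208
   top centre [-1.6  1.8] 257
688 rackframe x pct [-6.2  1.6  2.3  2.6  5.6] y [ 61.7 120.3] z max 109.52198516552438
   top centre [-0.8 93.1] 117
```

Emit:
apply_moves:
  series:
    - {"jaw": 1, "delta_pos": [0, 0, 0], "yaw": -9.7}
    - {"jaw": 1, "delta_pos": [0, 0, 0], "yaw": -9.7}
    - {"jaw": 1, "delta_pos": [0, 0, 0], "yaw": -9.7}
    - {"jaw": 1, "delta_pos": [0, 0, 0], "yaw": -9.7}
    - {"jaw": 1, "delta_pos": [0, 0, 0], "yaw": -9.7}
    - {"jaw": 1, "delta_pos": [0, 0, 0], "yaw": -9.7}
    - {"jaw": 1, "delta_pos": [0, 0, 0], "yaw": -9.7}
    - {"jaw": 1, "delta_pos": [0, 0, 0], "yaw": -9.7}

```text
time_s: 5.2
tool_pos: [640.0, -59.2, 366.4]
tool_rot: [[-0.204, -0.0, 0.979], [-0.979, 0.0, -0.204], [-0.0, -1.0, -0.0]]
force: [-0.7, 0.1, 0.5]
finger_gap: 85.4
```

Emit:
apply_moves:
  series:
    - {"jaw": 1, "delta_pos": [-19, 20, -21], "yaw": 0}
    - {"jaw": 1, "delta_pos": [-19, 20, -21], "yaw": 0}
    - {"jaw": 1, "delta_pos": [-19, 20, -21], "yaw": 0}
    - {"jaw": 1, "delta_pos": [-19, 20, -21], "yaw": 0}
    - {"jaw": 1, "delta_pos": [-19, 20, -21], "yaw": 0}
    - {"jaw": 1, "delta_pos": [-19, 20, -21], "yaw": 0}
    - {"jaw": 1, "delta_pos": [-19, 20, -21], "yaw": 0}
    - {"jaw": 1, "delta_pos": [-18, 20, -20], "yaw": 0.5}

```text
time_s: 6.2
tool_pos: [508.3, 124.7, 206.0]
tool_rot: [[-0.217, -0.0, 0.976], [-0.976, 0.0, -0.217], [-0.0, -1.0, -0.0]]
force: [0.4, 0.4, -0.2]
finger_gap: 85.4
```

```bash
python3 - <<'E'
from station import robot,cams
from h import *
o=robot.get_obs();print(o['tool_pos'],o['tool_rot']*1000,o['qpos'],o['finger_gap'])
d=np.array([507.4,122.9,55])-o['tool_pos'];print('delta tool',o['tool_rot'].T@d)
c=cams.camera('wrist');cv2.imwrite('pics/w3.png',c['image']);np.savez('w3.npz',**c)
W=cloud(c).reshape(-1,3);W=W[np.isfinite(W[:,0])]
ex=np.array([.977,-.212]);ey=np.array([.212,.977])
a=(W[:,:2]-[490.4,34])@np.stack([ex,ey],1)
k=(W[:,2]>45)&(W[:,2]<113)&(np.abs(a[:,0])<25)&(a[:,1]>45)&(a[:,1]<135);p=a[k];print(k.sum(),np.percentile(p[:,0],[2,50,98]),np.percentile(p[:,1],[1,99]),W[k,2].max())
top=p[W[k,2]>W[k,2].max()-6];print(top.mean(0))
E
```

```text
[508.3 124.7 206. ] [[ -217.5    -0.2   976.1]
 [ -976.1     0.2  -217.5]
 [   -0.1 -1000.     -0.2]] [ -26.9   39.3   17.9   98.3  -16.    45.  -104. ] 85.4474743896936
delta tool [  2.  151.   -0.4]
1627 [-6.9  2.5  5.7] [ 62.6 120.5] 110.27787738034408
[-1.8 91.5]
```

View pics/w3.png

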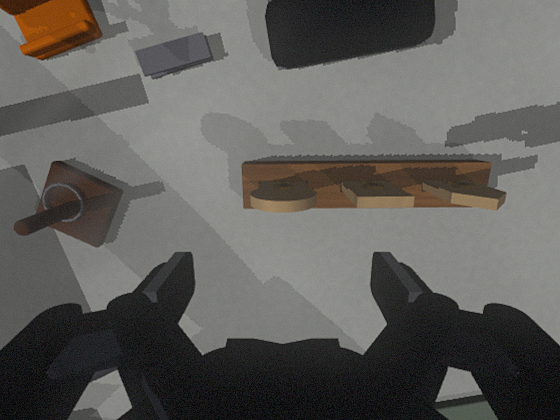

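The round tag is centred between the fingers at (283,195), which agrees with the cloud. I'll descend.

Emit:
apply_moves:
  series:
    - {"jaw": 1, "delta_pos": [1, 25, 0], "yaw": 0}
    - {"jaw": 1, "delta_pos": [0, 25, 0], "yaw": 0}
    - {"jaw": 1, "delta_pos": [0, 25, 0], "yaw": 0}
    - {"jaw": 1, "delta_pos": [0, 25, 0], "yaw": -0.3}
    - {"jaw": 1, "delta_pos": [0, 20, 0], "yaw": 0}
    - {"jaw": 1, "delta_pos": [0, 15, 0], "yaw": 0}
    - {"jaw": 1, "delta_pos": [0, 10, 0], "yaw": 0}
    - {"jaw": 1, "delta_pos": [0, 5, 0], "yaw": 0}

```text
time_s: 7.25
tool_pos: [508.8, 123.1, 56.4]
tool_rot: [[-0.215, -0.0, 0.977], [-0.977, 0.0, -0.215], [-0.0, -1.0, -0.0]]
force: [0.7, -0.4, 0.1]
finger_gap: 85.7
```

Emit:
apply_moves:
  series:
    - {"jaw": 0.5, "delta_pos": [0, 0, 0], "yaw": 0}
    - {"jaw": 0.5, "delta_pos": [0, 0, 0], "yaw": 0}
    - {"jaw": 0.5, "delta_pos": [0, 0, 0], "yaw": 0}
    - {"jaw": 0.5, "delta_pos": [0, 0, 0], "yaw": 0}
    - {"jaw": 0.5, "delta_pos": [0, 0, 0], "yaw": 0}
    - {"jaw": 0.5, "delta_pos": [0, 0, 0], "yaw": 0}
    - {"jaw": 0.5, "delta_pos": [0, 0, 0], "yaw": 0}
    - {"jaw": 0.5, "delta_pos": [0, 0, 0], "yaw": 0}
  newtons: 25

```text
time_s: 8.25
tool_pos: [509.1, 123.1, 57.1]
tool_rot: [[-0.216, 0.001, 0.976], [-0.976, 0.0, -0.216], [-0.0, -1.0, 0.001]]
force: [-0.7, -0.4, 7.3]
finger_gap: 60.7
```

Emit:
apply_moves:
  series:
    - {"jaw": 0.5, "delta_pos": [0, -2, 0], "yaw": 0}
    - {"jaw": 0.5, "delta_pos": [0, -2, 0], "yaw": 0}
    - {"jaw": 0.5, "delta_pos": [0, -2, 0], "yaw": 0}
    - {"jaw": 0.5, "delta_pos": [0, -2, 0], "yaw": 0}
    - {"jaw": 0.5, "delta_pos": [0, -2, 0], "yaw": 0}
    - {"jaw": 0.5, "delta_pos": [0, -2, 0], "yaw": 0}
    - {"jaw": 0.5, "delta_pos": [0, -1, 0], "yaw": 0}
    - {"jaw": 0.5, "delta_pos": [0, 0, 0], "yaw": 0}

```text
time_s: 9.25
tool_pos: [508.8, 123.1, 69.7]
tool_rot: [[-0.216, 0.0, 0.976], [-0.976, 0.0, -0.216], [-0.0, -1.0, 0.0]]
force: [-0.1, 0.4, -1.3]
finger_gap: 61.1
```

```bash
cat > tagm.py <<'E'
from station import robot,cams
from h import *
def tag(name='x',view='scene',zmin=35):
    """tag plane from the scene camera: wood-coloured points near the grip point"""
    o=robot.get_obs();g=o['tool_pos']+[0,0,20];R=o['tool_rot']
    c=cams.camera(view);W=cloud(c);I=c['image'].astype(int)
    Q=(W-g)@np.stack([-R[:,0],R[:,2],[0,0,1]],1)   # along tag y, along key normal (horizontal), up
    k=(np.abs(Q[...,0])<24)&(np.abs(Q[...,1])<35)&(Q[...,2]>-72)&(Q[...,2]<45)&(W[...,2]>zmin)&(I[...,2]-I[...,0]>15)
    return o,c,W,Q,k
E
python3 - <<'E'
from tagm import *
o,c,W,Q,k=tag();print(o['time_s'],o['tool_pos'],o['force'],o['finger_gap'],k.sum())
q=Q[k];A=np.c_[q[:,0],q[:,2],np.ones(len(q))]
for _ in range(3):
    s,*_r=np.linalg.lstsq(A,q[:,1],rcond=None);e=np.abs(A@s-q[:,1]);A,q=A[e<3],q[e<3]
print(len(q),'tilt',np.degrees(np.arctan(-s[1])),'yaw',np.degrees(np.arctan(-s[0])),'off',s[2],'top z',W[k][:,2].max(),q[:,0].min(),q[:,0].max())
v,u=np.where(k);u,v=int(np.median(u)),int(np.median(v));im=c['image'][v-45:v+45,u-60:u+60];cv2.imwrite('pics/s1.png',cv2.resize(im,None,fx=5,fy=5,interpolation=cv2.INTER_CUBIC))
E
```

```text
9.25 [508.8 123.1  69.7] [-0.1  0.4 -1.3] 61.10282615829137 397
309 tilt 0.9097785222475234 yaw 0.033491544700170274 off 5.261981503361855 top z 123.47627602303976 -23.896284209626508 23.558041697457664
```

View pics/s1.png

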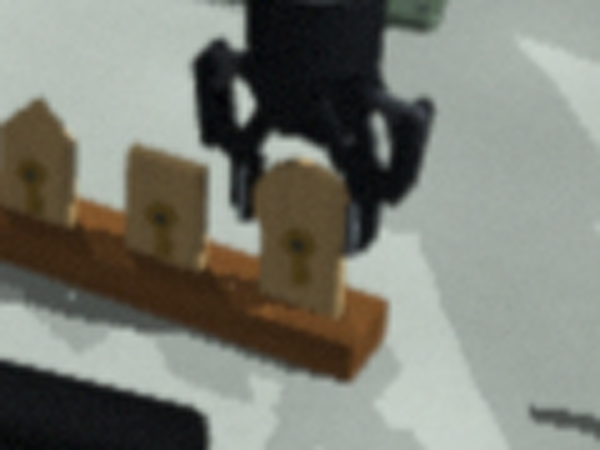

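The tag is gripped squarely at (300,230 in the crop) and is about 13 mm up. The tilt measures about 1°. I'll now lever it against the slot by moving along the tool's -z.

Emit:
apply_moves:
  series:
    - {"jaw": 0.5, "delta_pos": [0, 0, -2], "yaw": 0}
    - {"jaw": 0.5, "delta_pos": [0, 0, -2], "yaw": 0}
    - {"jaw": 0.5, "delta_pos": [0, 0, -2], "yaw": 0}
    - {"jaw": 0.5, "delta_pos": [0, 0, -2], "yaw": 0}
    - {"jaw": 0.5, "delta_pos": [0, 0, -2], "yaw": 0}
    - {"jaw": 0.5, "delta_pos": [0, 0, -2], "yaw": 0}
    - {"jaw": 0.5, "delta_pos": [0, 0, -1], "yaw": 0}
    - {"jaw": 0.5, "delta_pos": [0, 0, 0], "yaw": 0}
  newtons: 20

```text
time_s: 10.3
tool_pos: [496.0, 125.9, 69.6]
tool_rot: [[-0.216, -0.0, 0.976], [-0.976, 0.0, -0.216], [-0.0, -1.0, -0.0]]
force: [2.8, -0.9, -1.7]
finger_gap: 60.5
```

```bash
cat >> tagm.py <<'E'
def plane(**kw):
    o,c,W,Q,k=tag(**kw);q=Q[k];A=np.c_[q[:,0],q[:,2],np.ones(len(q))]
    for _ in range(3):
        s=np.linalg.lstsq(A,q[:,1],rcond=None)[0];e=np.abs(A@s-q[:,1]);A,q=A[e<3],q[e<3]
    print(o['time_s'],o['tool_pos'],o['force'],o['finger_gap'],len(q))
    print('tilt',np.degrees(np.arctan(-s[1])),'yaw',np.degrees(np.arctan(-s[0])),'off',s[2],'top z',W[k][:,2].max(),'up',q[:,2].min(),q[:,2].max())
    return o,c,W,Q,k
E
python3 -c "
from tagm import *
plane();plane()"
```

```text
10.3 [496.  125.9  69.6] [ 2.8 -0.9 -1.7] 60.50542235068044 328
tilt 11.03202930065193 yaw 0.30474390551461134 off 6.489785700238253 top z 122.18648940400033 up -54.59790313350666 30.838727988392833
10.35 [496.1 125.9  69.6] [ 1.6  0.4 -1.1] 60.97381459967585 338
tilt 10.73863630293244 yaw -0.22144280140796102 off 6.506735741163523 top z 123.11546375679313 up -54.1575588861413 33.47020741480419
```

Emit:
apply_moves:
  series:
    - {"jaw": 0.5, "delta_pos": [0, 0, 0], "yaw": 0}
    - {"jaw": 0.5, "delta_pos": [0, -3, 0], "yaw": 0}
    - {"jaw": 0.5, "delta_pos": [0, -5, 0], "yaw": 0}
    - {"jaw": 0.5, "delta_pos": [0, -10, 0], "yaw": 0}
    - {"jaw": 0.5, "delta_pos": [0, -20, 0], "yaw": 0}
    - {"jaw": 0.5, "delta_pos": [0, -30, 0], "yaw": 0}
    - {"jaw": 0.5, "delta_pos": [0, -30, 0], "yaw": 0}
    - {"jaw": 0.5, "delta_pos": [0, -30, 0], "yaw": 0}
  newtons: 40

```text
time_s: 11.4
tool_pos: [495.6, 125.9, 199.2]
tool_rot: [[-0.216, -0.0, 0.976], [-0.976, 0.0, -0.216], [-0.0, -1.0, -0.0]]
force: [0.0, -0.2, -0.9]
finger_gap: 60.4
```

```bash
python3 -c "
from tagm import *
for i in range(3): o,c,W,Q,k=plane()
print(o['tool_rot']*1000)
h=W[k];print(h.min(0),h.max(0))"
```

```text
11.4 [495.6 125.9 199.2] [ 0.  -0.2 -0.9] 60.4007529033602 422
tilt 7.663646461761519 yaw 0.6701905720693793 off 6.460539203628241 top z 251.7668003952532 up -66.09523651815459 32.5308866519631
11.45 [496.7 125.9 202.4] [1.1 0.  5.2] 60.31431022667212 425
tilt 7.96418519129962 yaw 0.23837956377858144 off 6.0746481957456595 top z 255.03217058362839 up -67.96587782217264 32.58550043070008
11.5 [496.7 126.1 200.6] [-0.9 -0.5 -2.1] 60.41598604408871 442
tilt 7.504558697392112 yaw 0.7313293878538729 off 6.343813383783582 top z 252.98925722993306 up -67.45224860656307 32.21833470153959
[[ -215.7     3.5   976.4]
 [ -976.4     1.4  -215.7]
 [   -2.1 -1000.      3.1]]
[487.3 100.5 150.9] [517.9 149.4 253. ]
```

```bash
python3 - <<'E'
from h import *
c=np.load('scene0.npz');W=cloud(c);I=c['image'].astype(int)
ex=np.array([.977,-.212]);ey=np.array([.212,.977])
x=(W[...,:2]-[490.4,34])@ex;y=(W[...,:2]-[490.4,34])@ey
for yc in(-88,2,92):
    k=(abs(y-yc)<24)&(abs(x)<25)&(W[...,2]>36)&(I[...,2]-I[...,0]>15)
    A=np.c_[y[k],W[...,2][k],np.ones(k.sum())];b=x[k]
    for _ in range(3):
        s=np.linalg.lstsq(A,b,rcond=None)[0];e=abs(A@s-b);A,b=A[e<3],b[e<3]
    print(yc,len(b),'tilt',np.degrees(np.arctan(-s[1])),'yaw',np.degrees(np.arctan(-s[0])))
E
```

```text
-88 175 tilt 1.9780052020941123 yaw 0.24858641334221523
2 193 tilt 2.2023415169649927 yaw 0.12691478086599792
92 265 tilt 1.7720348492817168 yaw 0.26158670660058253
```

The untouched upright tags read about +2° in this camera, so the true tilt is about 6° and I need about 4° more. I'll lever again against the rack's front top edge, with the foot in free space.

Emit:
apply_moves:
  series:
    - {"jaw": 0.5, "delta_pos": [0, 0, 14], "yaw": 0}
    - {"jaw": 0.5, "delta_pos": [0, 0, 15], "yaw": 0}
    - {"jaw": 0.5, "delta_pos": [0, 5, 15], "yaw": 0}
    - {"jaw": 0.5, "delta_pos": [0, 25, 0], "yaw": 0}
    - {"jaw": 0.5, "delta_pos": [0, 30, 0], "yaw": 0}
    - {"jaw": 0.5, "delta_pos": [0, 30, 0], "yaw": 0}
    - {"jaw": 0.5, "delta_pos": [0, 20, 0], "yaw": 0}
    - {"jaw": 0.5, "delta_pos": [0, 5, 0], "yaw": 0}

```text
time_s: 12.55
tool_pos: [538.1, 116.2, 81.3]
tool_rot: [[-0.216, -0.003, 0.976], [-0.976, -0.0, -0.216], [0.001, -1.0, -0.002]]
force: [-0.6, -0.2, 0.3]
finger_gap: 60.5
```

```bash
python3 -c "
from tagm import *
for i in range(2): o,c,W,Q,k=plane(zmin=5)
h=W[k];print(h.min(0),h.max(0))
a=(h[:,:2]-[489.2,35])@[.977,-.212];print('rack x of face, low and high',np.median(a[h[:,2]<h[:,2].min()+25]),np.median(a[h[:,2]>h[:,2].max()-40]))"
```

```text
12.55 [538.1 116.2  81.3] [-0.6 -0.2  0.3] 60.534382668959296 391
tilt 7.985573819196898 yaw 0.9287574558445942 off 6.422503820295581 top z 134.79918879698857 up -68.37576266109762 33.476608086544374
12.6 [538.4 116.2  81.6] [-0.8 -1.  -1.3] 60.458858696378684 415
tilt 7.223351851745833 yaw 1.3274206713753356 off 6.498376420381349 top z 135.57892137361034 up -69.51842899671276 33.4599997666614
[507.5  90.4  30. ] [561.2 140.8 135.6]
rack x of face, low and high 44.360409200795125 35.57787236255806
```

Emit:
apply_moves:
  series:
    - {"jaw": 0.5, "delta_pos": [0, 12, 0], "yaw": 0}
    - {"jaw": 0.5, "delta_pos": [0, 8, -1], "yaw": 0}
    - {"jaw": 0.5, "delta_pos": [0, 0, -3], "yaw": 0}
    - {"jaw": 0.5, "delta_pos": [0, 0, -3], "yaw": 0}
    - {"jaw": 0.5, "delta_pos": [0, 0, -2], "yaw": 0}
    - {"jaw": 0.5, "delta_pos": [0, 0, -2], "yaw": 0}
    - {"jaw": 0.5, "delta_pos": [0, 0, -2], "yaw": 0}
    - {"jaw": 0.5, "delta_pos": [0, 0, -2], "yaw": 0}
  newtons: 20

```text
time_s: 13.65
tool_pos: [524.7, 119.6, 62.8]
tool_rot: [[-0.216, 0.001, 0.976], [-0.976, 0.0, -0.216], [-0.0, -1.0, 0.001]]
force: [3.5, -0.3, -1.6]
finger_gap: 60.3
```

```bash
python3 -c "
from tagm import *
for i in range(3): o,c,W,Q,k=plane(zmin=5)
h=W[k];print(h.min(0),h.max(0))"
```

```text
13.65 [524.7 119.6  62.8] [ 3.5 -0.3 -1.6] 60.30626799420273 248
tilt 10.208566084337798 yaw 6.203398495065999 off 6.578745006760904 top z 115.91627834763085 up -67.62453030569327 33.15490518952856
13.7 [524.4 119.7  62.7] [ 3.3 -1.1 -0.1] 60.66249608823456 249
tilt 10.875661953116786 yaw 4.655290026613771 off 6.77325022495653 top z 115.03709313657487 up -68.81363317231308 32.32020082856093
13.75 [524.5 119.6  62.7] [ 3.  -1.3 -1.3] 60.36346578676129 241
tilt 10.704770020343803 yaw 6.140650039072078 off 6.733205427209582 top z 114.89470139493926 up -67.95369446896754 32.09824155676873
[497.6  92.4  13.4] [552.9 148.8 114.9]
```

Emit:
apply_moves:
  series:
    - {"jaw": 0.5, "delta_pos": [0, 0, -2], "yaw": 0}
    - {"jaw": 0.5, "delta_pos": [0, 0, -2], "yaw": 0}
    - {"jaw": 0.5, "delta_pos": [0, 0, -1], "yaw": 0}
    - {"jaw": 0.5, "delta_pos": [0, 0, 0], "yaw": 0}
    - {"jaw": 0.5, "delta_pos": [0, 0, 4], "yaw": 0}
    - {"jaw": 0.5, "delta_pos": [0, 0, 8], "yaw": 0}
    - {"jaw": 0.5, "delta_pos": [0, -10, 8], "yaw": 0}
    - {"jaw": 0.5, "delta_pos": [0, -10, 0], "yaw": 0}

```text
time_s: 14.8
tool_pos: [539.3, 116.1, 82.8]
tool_rot: [[-0.216, -0.0, 0.976], [-0.976, -0.0, -0.216], [0.0, -1.0, -0.0]]
force: [-0.3, 0.5, 0.2]
finger_gap: 60.5
```

```bash
python3 -c "
from tagm import *
for i in range(3): o,c,W,Q,k=plane(zmin=5)
h=W[k];print(h.min(0),h.max(0))"
```

```text
14.8 [539.3 116.1  82.8] [-0.3  0.5  0.2] 60.544089136585285 413
tilt 14.076578462681063 yaw 0.3415715970578933 off 7.373934127001671 top z 134.72907844922725 up -67.31699109711032 31.90666273534474
14.85 [539.3 116.4  84. ] [0.2 0.3 1.8] 60.492361333784636 412
tilt 14.191925838819639 yaw 0.19397819482235995 off 7.676036410883699 top z 136.1834670456327 up -67.05880685999811 32.18302478176459
14.9 [539.2 116.5  83.4] [-0.6  0.2 -0.9] 60.64945890619344 407
tilt 13.592131456521177 yaw 0.5401930768112967 off 7.6158783078218875 top z 136.37415977365674 up -66.27466442809595 32.93575929493278
[531.   88.7  31.5] [567.7 138.6 136.4]
```

```bash
cat > m2.py <<'E'
from tagm import *
def fit(c,g,R,zmin,er,b=15,hi=45):
    W=cloud(c);I=c['image'].astype(int)
    Q=(W-g)@np.stack([-R[:,0],R[:,2],[0,0,1]],1)
    k=(np.abs(Q[...,0])<30)&(Q[...,1]<35)&(Q[...,1]>-20)&(Q[...,2]>-72)&(Q[...,2]<hi)&(W[...,2]>zmin)&(I[...,2]-I[...,0]>b)
    k=cv2.erode(k.astype(np.uint8),np.ones((er,er)))>0
    q=Q[k];A=np.c_[q[:,0],q[:,2],np.ones(len(q))]
    for _ in range(4):
        s=np.linalg.lstsq(A,q[:,1],rcond=None)[0];e=np.abs(A@s-q[:,1]);A,q=A[e<2.5],q[e<2.5]
    return len(q),np.degrees(np.arctan([-s[1],-s[0]])),s[2],q.min(0),q.max(0),k
E
python3 - <<'E'
from m2 import *
c0=np.load('scene0.npz');R0=np.array([[-.212,0,.977],[-.977,0,-.212],[0,-1,0]])
for p in([471,-52,78],[490,36,78],[509,123,78]):print('ref',fit(c0,np.array(p),R0,36,3)[:3])
o=robot.get_obs();g=o['tool_pos']+[0,0,20]
for v in('scene','scene','wrist','wrist','top'):
    c=cams.camera(v);f=fit(c,g,o['tool_rot'],5,3 if v=='scene' else 1 if v=='top' else 5,b=15 if v!='wrist' else 8);print(v,f[:5])
    if v=='wrist':im=c['image'].copy();im[f[5]]=(0,255,0);cv2.imwrite('pics/w4.png',np.hstack([im,c['image']])[::1,::1][:, :].repeat(1,0)[::2,::2]);np.savez('w4.npz',**c)
E
```

```text
ref (141, array([ 0.7, -0.5]), np.float64(5.549339965889756))
ref (160, array([ 0.5, -0.4]), np.float64(5.533381993214913))
ref (220, array([ 0.5, -0.3]), np.float64(5.267924395307837))
scene (362, array([13.8, -0.8]), np.float64(7.54318044532042), array([-29. ,  -2. , -63.2]), array([26. , 24. , 31.5]))
scene (340, array([13.9, -0.4]), np.float64(7.5318985448161335), array([-26.2,  -1.5, -62.8]), array([25.9, 24.2, 31.5]))
wrist (11513, array([13.8,  0.4]), np.float64(5.470146328167996), array([-29.1,  -4.7, -65. ]), array([29. , 21.4, 32.3]))
wrist (11562, array([13.8,  0.4]), np.float64(5.467339824708627), array([-29.1,  -4.6, -65.4]), array([28.9, 21.6, 31.8]))Traceback (most recent call last):
  File "<stdin>", line 6, in <module>
  File "m2.py", line 10, in fit
    return len(q),np.degrees(np.arctan([-s[1],-s[0]])),s[2],q.min(0),q.max(0),k
                                                            ~~~~~^^^
    return umr_minimum(a, axis, None, out, keepdims, initial, where)
ValueError: zero-size array to reduction operation minimum which has no identity
```

View pics/w4.png

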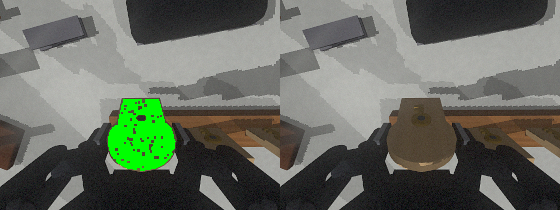

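The wrist camera gives a clean fit of the key face (green area): tilt 13.8°. The eroded scene fit agrees at about 13.3°. I need 10.2°, so I'll lever it back about 3.5° against the rack's rear edge.

Emit:
apply_moves:
  series:
    - {"jaw": 0.5, "delta_pos": [0, -10, 0], "yaw": 0}
    - {"jaw": 0.5, "delta_pos": [0, -5, -10], "yaw": 0}
    - {"jaw": 0.5, "delta_pos": [0, 0, -20], "yaw": 0}
    - {"jaw": 0.5, "delta_pos": [0, 0, -25], "yaw": 0}
    - {"jaw": 0.5, "delta_pos": [0, 0, -20], "yaw": 0}
    - {"jaw": 0.5, "delta_pos": [0, 0, -11], "yaw": 0}
    - {"jaw": 0.5, "delta_pos": [0, 15, 0], "yaw": 0}
    - {"jaw": 0.5, "delta_pos": [0, 0, 0], "yaw": 0}

```text
time_s: 16.2
tool_pos: [454.8, 134.8, 82.3]
tool_rot: [[-0.216, -0.001, 0.976], [-0.976, -0.0, -0.216], [0.0, -1.0, -0.001]]
force: [0.1, -0.2, -0.4]
finger_gap: 60.1
```

```bash
cat > m3.py <<'E'
from m2 import *
o=robot.get_obs();g=o['tool_pos']+[0,0,20];c=cams.camera('wrist');f=fit(c,g,o['tool_rot'],5,5,b=8);print(o['time_s'],o['tool_pos'],o['force'],f[:5])
cv2.imwrite('pics/m%d.png'%(o['time_s']*100),c['image'])
W=cloud(c)[f[5]];a=(W[:,:2]-[489.2,35])@[.977,-.212];l=W[:,2]<W[:,2].min()+4;print('face foot rack x',a[l].mean(),'z',W[:,2].min())
E
python3 m3.py
```

```text
16.2 [454.8 134.8  82.3] [ 0.1 -0.2 -0.4] (11443, array([13.9,  0.4]), np.float64(5.8408839041846505), array([-29.1,  -4.2, -64.6]), array([28.8, 21.7, 32.6]))
face foot rack x -33.87947017741115 z 37.69010882365393
```

Emit:
apply_moves:
  series:
    - {"jaw": 0.5, "delta_pos": [0, 12, 0], "yaw": 0}
    - {"jaw": 0.5, "delta_pos": [0, 8, 3], "yaw": 0}
    - {"jaw": 0.5, "delta_pos": [0, 0, 4], "yaw": 0}
    - {"jaw": 0.5, "delta_pos": [0, 0, 4], "yaw": 0}
    - {"jaw": 0.5, "delta_pos": [0, 0, 3], "yaw": 0}
    - {"jaw": 0.5, "delta_pos": [0, 0, 3], "yaw": 0}
    - {"jaw": 0.5, "delta_pos": [0, 0, 1], "yaw": 0}
    - {"jaw": 0.5, "delta_pos": [0, 0, 0], "yaw": 0}

```text
time_s: 17.25
tool_pos: [472.6, 131.1, 62.7]
tool_rot: [[-0.216, 0.0, 0.976], [-0.976, 0.0, -0.216], [-0.0, -1.0, 0.0]]
force: [-3.3, 1.0, 1.0]
finger_gap: 60.6
```

```bash
python3 m3.py
```

```text
17.25 [472.6 131.1  62.7] [-3.3  1.   1. ] (7439, array([10.6,  0.2]), np.float64(5.479939966874961), array([-28.7,  -2.9, -56.9]), array([29. , 18.4, 32.6]))
face foot rack x -6.809537945374794 z 16.155718840072097
```

Emit:
apply_moves:
  series:
    - {"jaw": 0.5, "delta_pos": [0, 0, 1.5], "yaw": 0}
    - {"jaw": 0.5, "delta_pos": [0, 0, 1.5], "yaw": 0}
    - {"jaw": 0.5, "delta_pos": [0, 0, 0], "yaw": 0}
    - {"jaw": 0.5, "delta_pos": [0, 0, -4], "yaw": 0}
    - {"jaw": 0.5, "delta_pos": [0, 0, -6], "yaw": 0}
    - {"jaw": 0.5, "delta_pos": [0, 0, -6], "yaw": 0}
    - {"jaw": 0.5, "delta_pos": [0, 0, 0], "yaw": 0}
    - {"jaw": 0.5, "delta_pos": [0, 0, 0], "yaw": 0}

```text
time_s: 18.3
tool_pos: [460.1, 133.9, 62.7]
tool_rot: [[-0.216, 0.0, 0.976], [-0.976, 0.0, -0.216], [-0.0, -1.0, 0.0]]
force: [0.0, -0.0, -1.5]
finger_gap: 60.4
```

```bash
python3 m3.py
```

```text
18.3 [460.1 133.9  62.7] [ 0.  -0.  -1.5] (7192, array([9.5, 0.4]), np.float64(4.950475851770129), array([-28.8,  -2.8, -39. ]), array([29. , 12.3, 32.3]))
face foot rack x -38.01581803577408 z 16.477922831813004
```

Tilt after release is about 9.5°, close enough to 10.2°. I'll firm the grip, lift, and carry the tag to the lens.

Emit:
apply_moves:
  series:
    - {"jaw": 0.5, "delta_pos": [0, 0, 0], "yaw": 0}
    - {"jaw": 0.5, "delta_pos": [0, -15, 0], "yaw": 0}
    - {"jaw": 0.5, "delta_pos": [0, -32, 0], "yaw": 0}
    - {"jaw": 0.5, "delta_pos": [0, -35, 0], "yaw": 0}
    - {"jaw": 0.5, "delta_pos": [0, -35, 0], "yaw": 0}
    - {"jaw": 0.5, "delta_pos": [0, -35, 0], "yaw": 0}
    - {"jaw": 0.5, "delta_pos": [0, -35, 0], "yaw": 0}
    - {"jaw": 0.5, "delta_pos": [0, -20, 0], "yaw": 0}
  newtons: 40

```text
time_s: 19.35
tool_pos: [460.1, 133.8, 271.2]
tool_rot: [[-0.216, 0.001, 0.976], [-0.976, 0.001, -0.216], [-0.001, -1.0, 0.001]]
force: [-0.2, -0.5, -1.1]
finger_gap: 60.5
```

Emit:
apply_moves:
  series:
    - {"jaw": 0.5, "delta_pos": [9, 0, 12], "yaw": 0}
    - {"jaw": 0.5, "delta_pos": [22, 0, 28], "yaw": 0}
    - {"jaw": 0.5, "delta_pos": [25, 0, 31], "yaw": 0}
    - {"jaw": 0.5, "delta_pos": [25, 0, 31], "yaw": 0}
    - {"jaw": 0.5, "delta_pos": [25, 0, 31], "yaw": 0}
    - {"jaw": 0.5, "delta_pos": [22, 0, 29], "yaw": -2}
    - {"jaw": 0.5, "delta_pos": [12, 0, 16], "yaw": 0}
    - {"jaw": 0.5, "delta_pos": [6, 0, 8], "yaw": 0}

```text
time_s: 20.35
tool_pos: [611.1, -49.9, 268.3]
tool_rot: [[-0.183, -0.001, 0.983], [-0.983, -0.0, -0.183], [0.0, -1.0, -0.001]]
force: [-0.4, 0.9, -1.0]
finger_gap: 60.2
```

```bash
cat > m4.py <<'E'
from m2 import *
look=np.array([-.9685,.176,-.1766]);look/=np.linalg.norm(look);ball=np.array([792.,-82.,307.4]);lens=ball+34*look;tgt=lens+150*look
o=robot.get_obs();R=o['tool_rot'];g=o['tool_pos']+[0,0,20]
for v,er,b in(('wrist',5,8),('scene',3,15)):
    c=cams.camera(v);n,(ti,ya),off,lo,hi,k=fit(c,g,R,100,er,b);W=cloud(c)
    B=np.stack([-R[:,0],R[:,2],[0,0,1]],1);t,y=np.radians([ti,ya])
    nx=B@[np.sin(y)*np.cos(t),np.cos(t)*np.cos(y),np.sin(t)];nx/=np.linalg.norm(nx)
    ty=np.cross([0,0,1],nx);ty/=np.linalg.norm(ty);tz=np.cross(nx,ty)
    # looser mask for silhouette: face points within 3 mm of plane
    P=W.reshape(-1,3);d=(P-(g+B@[0,off,0]))@nx;kk=np.nan_to_num(abs(d),nan=99)<2.5
    I=c['image'].astype(int).reshape(-1,3);kk&=(I[:,2]-I[:,0]>b)&(np.linalg.norm(P-g,axis=1)<90)
    F=P[kk];fy=F@ty;fz=F@tz
    zt,zb=np.percentile(fz,[99.7,.3]);low=fz<zb+40;yc=np.mean(np.percentile(fy[low],[1,99]));
    foot=zt-101;mid=(g+B@[0,off,0]);mid=mid+ty*(yc-mid@ty)+tz*(zt-51-mid@tz)-5*nx
    print(v,o['time_s'],n,'tilt yaw',ti,ya,'angle to lens axis',np.degrees(np.arccos(nx@-look)),'height seen',zt-zb,'width',np.ptp(np.percentile(fy[low],[1,99])))
    print('  mid',mid,'target',tgt,'delta tool',R.T@(tgt-mid),'dist',np.linalg.norm(mid-lens),'yaw err deg',np.degrees(np.arctan2(-look[1],-look[0])-np.arctan2(nx[1],nx[0])),'tilt err',np.degrees(np.arcsin(-look[2])-np.arcsin(nx[2])))
print(o['tool_pos'],o['force'],o['finger_gap'],np.abs(o['qvel']).max())
E
python3 m4.py
```

```text
wrist 20.35 9696 tilt yaw 6.505601368073499 0.3422920523261207 angle to lens axis 3.7489259310354477 height seen 100.91792737537622 width 48.96402886394902
  mid [612.7 -49.8 269.2] target [613.8 -49.6 274.9] delta tool [-0.4 -5.7  1.1] dist 152.1687706739304 yaw err deg -0.08830220649057532 tilt err 3.747907899458393
scene 20.35 436 tilt yaw 6.302586522088829 0.569904790335754 angle to lens axis 3.9633958280888746 height seen 99.2658327513193 width 50.951345649088495
  mid [614.7 -50.2 268.8] target [613.8 -49.6 274.9] delta tool [-0.4 -6.1 -1. ] dist 150.21708473612395 yaw err deg -0.31591517912666844 tilt err 3.95104711480939
[611.1 -49.9 268.3] [-0.4  0.9 -1. ] 60.21979908037673 13.069728681500782
```

Emit:
apply_moves:
  series:
    - {"jaw": 0.5, "delta_pos": [0, -3, 0], "yaw": 0}
    - {"jaw": 0.5, "delta_pos": [0, -3, 0], "yaw": 0}
    - {"jaw": 0.5, "delta_pos": [0, 0, 0], "yaw": 0}
    - {"jaw": 0.5, "delta_pos": [0, 0, 0], "yaw": 0}
    - {"jaw": 0.5, "delta_pos": [0, 0, 0], "yaw": 0}
    - {"jaw": 0.5, "delta_pos": [0, 0, 0], "yaw": 0}
    - {"jaw": 0.5, "delta_pos": [0, 0, 0], "yaw": 0}
    - {"jaw": 0.5, "delta_pos": [0, 0, 0], "yaw": 0}

```text
time_s: 21.45
tool_pos: [610.8, -48.1, 275.6]
tool_rot: [[-0.182, 0.0, 0.983], [-0.983, 0.0, -0.182], [-0.0, -1.0, -0.0]]
force: [-0.4, -0.4, -0.9]
finger_gap: 60.4
```

```bash
python3 m4.py
```

```text
wrist 21.45 9888 tilt yaw 6.492590332211138 0.29611914388149857 angle to lens axis 3.6820136032420825 height seen 100.56729674589167 width 49.02824150042096
  mid [612.5 -48.1 276.3] target [613.8 -49.6 274.9] delta tool [1.3 1.4 1.6] dist 151.353804199203 yaw err deg -0.13429750562091644 tilt err 3.6796159400303945
scene 21.45 433 tilt yaw 6.351969571900856 -0.23705764995410744 angle to lens axis 3.840654199951116 height seen 99.0462949058842 width 50.62626400848776
  mid [614.3 -47.4 276.1] target [613.8 -49.6 274.9] delta tool [ 2.2  1.1 -0.1] dist 149.76005633517215 yaw err deg 0.3988792813431081 tilt err 3.820322751593094
[610.8 -48.1 275.6] [-0.4 -0.4 -0.9] 60.4454404773217 0.12881895228950696
```

Position, distance and yaw are right and steady, but the tilt is 3.7° short in both cameras. There is time for one more known levering, so I'll repeat the front-edge press at 20 N. Last time, 20 mm of travel gave +6.3°, so I'll use about 17 mm.

Emit:
apply_moves:
  series:
    - {"jaw": 0.5, "delta_pos": [-8, 0, -6], "yaw": 0}
    - {"jaw": 0.5, "delta_pos": [-22, 0, -15], "yaw": 0}
    - {"jaw": 0.5, "delta_pos": [-25, 10, -17], "yaw": 0}
    - {"jaw": 0.5, "delta_pos": [-25, 20, -17], "yaw": 0}
    - {"jaw": 0.5, "delta_pos": [-25, 20, -17], "yaw": 0}
    - {"jaw": 0.5, "delta_pos": [-23, 20, -15], "yaw": 0}
    - {"jaw": 0.5, "delta_pos": [-14, 20, -10], "yaw": 0}
    - {"jaw": 0.5, "delta_pos": [-6, 10, -4], "yaw": 2}
  newtons: 20

```text
time_s: 22.55
tool_pos: [537.6, 117.0, 175.0]
tool_rot: [[-0.216, -0.001, 0.976], [-0.976, 0.0, -0.216], [-0.0, -1.0, -0.001]]
force: [0.6, -0.5, 0.3]
finger_gap: 60.5
```

```bash
python3 -c "
from station import robot
o=robot.get_obs();print(o['time_s'],o['tool_pos'],o['tool_rot'].T@([538.3,116.2,62.5]-o['tool_pos']),o['tool_rot'][:,0])"; python3 m4.py | head -1
```

```text
22.55 [537.5893428  116.98403733 175.01064637] [  0.63454266 112.50970878   0.9633692 ] [-2.16028541e-01 -9.76387029e-01 -2.00345659e-04]
wrist 22.55 9666 tilt yaw 6.477194774150852 0.3213744901671518 angle to lens axis 4.1695930293467685 height seen 100.41101897932745 width 49.079469135810484
```

Emit:
apply_moves:
  series:
    - {"jaw": 0.5, "delta_pos": [0.6, 20, 1], "yaw": 0}
    - {"jaw": 0.5, "delta_pos": [0, 25, 0], "yaw": 0}
    - {"jaw": 0.5, "delta_pos": [0, 25, 0], "yaw": 0}
    - {"jaw": 0.5, "delta_pos": [0, 22, 0], "yaw": 0}
    - {"jaw": 0.5, "delta_pos": [0, 15, 0], "yaw": 0}
    - {"jaw": 0.5, "delta_pos": [0, 5.5, 0], "yaw": 0}
    - {"jaw": 0.5, "delta_pos": [0, 0, -3], "yaw": 0}
    - {"jaw": 0.5, "delta_pos": [0, 0, -4], "yaw": 0}

```text
time_s: 23.65
tool_pos: [532.4, 116.6, 63.8]
tool_rot: [[-0.216, 0.001, 0.976], [-0.976, 0.0, -0.216], [-0.001, -1.0, 0.001]]
force: [-0.1, 0.1, -0.6]
finger_gap: 60.4
```

Emit:
apply_moves:
  series:
    - {"jaw": 0.5, "delta_pos": [0, 0, -3], "yaw": 0}
    - {"jaw": 0.5, "delta_pos": [0, 0, -3], "yaw": 0}
    - {"jaw": 0.5, "delta_pos": [0, 0, -2], "yaw": 0}
    - {"jaw": 0.5, "delta_pos": [0, 0, -2], "yaw": 0}
    - {"jaw": 0.5, "delta_pos": [0, 0, 0], "yaw": 0}
    - {"jaw": 0.5, "delta_pos": [0, 0, 5], "yaw": 0}
    - {"jaw": 0.5, "delta_pos": [0, 0, 10], "yaw": 0}
    - {"jaw": 0.5, "delta_pos": [0, -18, 2], "yaw": 0}

```text
time_s: 24.65
tool_pos: [539.3, 114.4, 80.4]
tool_rot: [[-0.216, -0.002, 0.976], [-0.976, -0.001, -0.216], [0.001, -1.0, -0.002]]
force: [0.1, -0.1, 0.2]
finger_gap: 60.5
```

```bash
python3 m3.py
```

```text
24.65 [539.3 114.4  80.4] [ 0.1 -0.1  0.2] (10913, array([10.7,  0.3]), np.float64(5.230872875013054), array([-28.9,  -3.2, -65.9]), array([29.2, 17.6, 32.9]))
face foot rack x 48.89256176992149 z 34.55119794989835
```

Emit:
apply_moves:
  series:
    - {"jaw": 0.5, "delta_pos": [0, -12, 0], "yaw": 0}
    - {"jaw": 0.5, "delta_pos": [0, -25, 0], "yaw": 0}
    - {"jaw": 0.5, "delta_pos": [0, -32, 0], "yaw": 0}
    - {"jaw": 0.5, "delta_pos": [0, -32, 0], "yaw": 0}
    - {"jaw": 0.5, "delta_pos": [0, -32, 0], "yaw": 0}
    - {"jaw": 0.5, "delta_pos": [0, -30, 0], "yaw": 0}
    - {"jaw": 0.5, "delta_pos": [0, -20, 0], "yaw": 0}
    - {"jaw": 0.5, "delta_pos": [0, -11, 0], "yaw": 0}

```text
time_s: 25.7
tool_pos: [539.2, 114.9, 276.0]
tool_rot: [[-0.216, 0.0, 0.976], [-0.976, 0.0, -0.216], [-0.0, -1.0, 0.0]]
force: [-0.1, 0.9, -1.4]
finger_gap: 60.6
```

Emit:
apply_moves:
  series:
    - {"jaw": 0.5, "delta_pos": [8, 0, 6], "yaw": 0}
    - {"jaw": 0.5, "delta_pos": [21, 0, 15], "yaw": 0}
    - {"jaw": 0.5, "delta_pos": [25, 0, 18], "yaw": 0}
    - {"jaw": 0.5, "delta_pos": [25, 0, 18], "yaw": 0}
    - {"jaw": 0.5, "delta_pos": [25, 0, 18], "yaw": 0}
    - {"jaw": 0.5, "delta_pos": [21, 0, 15], "yaw": 0}
    - {"jaw": 0.5, "delta_pos": [13, 0, 9.5], "yaw": 0}
    - {"jaw": 0.5, "delta_pos": [7, 0, 5], "yaw": -2}

```text
time_s: 26.7
tool_pos: [610.0, -50.2, 274.3]
tool_rot: [[-0.182, -0.001, 0.983], [-0.983, 0.0, -0.182], [0.0, -1.0, -0.001]]
force: [-0.6, 0.1, -0.9]
finger_gap: 60.8
```

```bash
python3 m4.py
```

```text
wrist 26.7 10815 tilt yaw 10.640256363445461 0.3955209513057879 angle to lens axis 0.46531232523123733 height seen 100.65975295784149 width 49.00656516147249
  mid [613.8 -50.5 275.1] target [613.8 -49.6 274.9] delta tool [-0.9  0.2 -0.1] dist 149.86089806788803 yaw err deg -0.2210047643751666 tilt err -0.4114089054463748
scene 26.7 427 tilt yaw 10.452159693009824 0.1297149486461361 angle to lens axis 0.2275797800460047 height seen 99.01303627513259 width 51.227613932322726
  mid [615.7 -51.1 274.7] target [613.8 -49.6 274.9] delta tool [-1.1 -0.2 -2.1] dist 147.94958295893974 yaw err deg 0.044801381898094156 tilt err -0.22326968125126126
[610.  -50.2 274.3] [-0.6  0.1 -0.9] 60.8488285446434 18.220162970527777
```

Excellent. I'll nudge it 1 mm, let it settle, and take the last check.

Emit:
apply_moves:
  series:
    - {"jaw": 0.5, "delta_pos": [-1, 0, -0.5], "yaw": 0}
    - {"jaw": 0.5, "delta_pos": [0, 0, 0], "yaw": 0}
    - {"jaw": 0.5, "delta_pos": [0, 0, 0], "yaw": 0}
    - {"jaw": 0.5, "delta_pos": [0, 0, 0], "yaw": 0}
    - {"jaw": 0.5, "delta_pos": [0, 0, 0], "yaw": 0}
    - {"jaw": 0.5, "delta_pos": [0, 0, 0], "yaw": 0}
    - {"jaw": 0.5, "delta_pos": [0, 0, 0], "yaw": 0}
    - {"jaw": 0.5, "delta_pos": [0, 0, 0], "yaw": 0}

```text
time_s: 27.8
tool_pos: [609.7, -48.1, 275.1]
tool_rot: [[-0.182, 0.0, 0.983], [-0.983, 0.0, -0.182], [-0.0, -1.0, -0.0]]
force: [0.0, -0.5, -0.7]
finger_gap: 60.5
```

```bash
python3 m4.py; python3 - <<'E'
from station import cams
from h import *
c=cams.camera('scene');cv2.imwrite('pics/end.png',c['image']);W=cloud(c)
w=W[175:235,165:225].reshape(-1,3);i=c['image'][175:235,165:225].max(2).ravel();k=np.isfinite(w[:,0])&(w[:,2]>250)&(i>100);print('ball now',sphere(w[k]))
E
```

```text
wrist 27.8 10775 tilt yaw 10.648890665623204 0.3694676089979358 angle to lens axis 0.5196940041888805 height seen 100.45357558917264 width 48.981138856380966
  mid [613.4 -48.5 276. ] target [613.8 -49.6 274.9] delta tool [1.  1.1 0.6] dist 150.43549047534904 yaw err deg -0.20776138488501886 tilt err -0.4778353276841462
scene 27.8 438 tilt yaw 10.436487298008059 0.387459678961167 angle to lens axis 0.3461063588739788 height seen 99.46645901563618 width 50.74473808829635
  mid [615.4 -47.8 274.9] target [613.8 -49.6 274.9] delta tool [ 2.   0.  -1.2] dist 148.78948505200879 yaw err deg -0.2257534546028007 tilt err -0.26543473179050636
[609.7 -48.1 275.1] [ 0.  -0.5 -0.7] 60.460290035276884 0.10998286015633608
ball now [792.8 -82.2 307.8]
```

View pics/end.png

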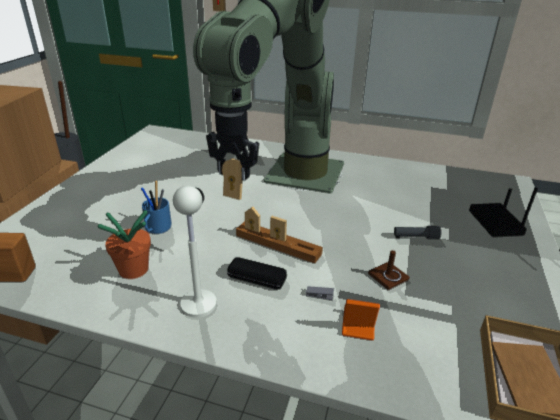

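The final picture shows the round tag held at (232,180) facing the camera head at (187,200). The other two tags are standing at (252,215) and (278,228), and everything else is where it was.

```bash
python3 -c "
from station import ticket
print(ticket.sign_off())"
```

```text
the job is handed in; nothing more can be done
None
```

The round-topped tag is held up in front of the house camera with only the gripper supporting it, and I have handed the job in. The arm was at rest at the last check, 27.8 s into the 35 s limit.

- **How the tilt was set:** the gripper only points down, so I gripped the disc edges and turned the tag between the pads by levering its foot against the rack. It took four passes: it came out at 7.7°, then 13.8°, then 6.5°, and finally about 10.6°, against the lens's 10.2°.
- **Last checks:** the wrist and scene cameras agree that the key side is within about 0.5° of square to the lens. The tag's middle is 149–150 mm from the lens and within about 2.5 mm of the target point.
- **Scene:** the camera's head measures within 1 mm of where it started. In the last picture the other two tags stand in the rack and the other things on the sill look untouched.

**Disagreements:**
- The two cameras differ by about 2 mm on where the tag is, which is the calibration limit.
- My first tilt fits from the scene camera read up to 2° high until I left out the edge pixels.
- The tag read 9.5° after the third levering but 6.5° when held up. I don't know whether it slipped or the partly hidden view misled the fit.
- The grip is 20 N; the tilt did not change between the last levering and the end.

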